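# Feed a clog heel piece and show it to the inspection camera

### The job

Dispense one wooden heel piece from the magazine: draw the slide's knob all the way out and push it fully home again, so that the bottom piece comes out on the tongue. Then pick that piece up and finish while holding it still in the air on the camera's line of sight, 13 cm in front of the lens, with its round end pointing straight at the lens and its side edges level. Keep the other two pieces in the magazine, do not bump the camera and leave everything else on the bench alone.

Things in the scene. Friction and masses are not known exactly. Their poses are not given: they have to be found in the camera images.
- feeder: Wooden magazine feeder, fixed; base board 165 x 115 x 10 mm. Origin on the bench under the inner face of the magazine's rear wall; z up, +x the way pieces are pushed out, knob at the -x end. Magazine: shaft open on top, x = -6 to 60 mm, 59 mm wide, walls to 88 mm above the bench; channel floor at 28 mm. The stack sticks out 11 mm at first
- slide (a joint): Travel of the slide, m: 0 fully home (towards feeder +x), 0.078 fully out, at its stop. Friction about 3 N, stays where left. Starts 0 to 12 mm out. Home, its metal pusher (17 mm high, face at feeder x = 72.5 mm) fills the channel and carries the stack; when fully out, the bottom piece drops into the channel; pushing home drives it out onto the tongue
- knob (a point): Centre of the slide's round brass knob, a cylinder of 30 mm diameter and 26 mm length with its axis along feeder x, 38 mm above the bench; 61 mm behind the feeder origin (feeder -x) when home, 139 mm when out. It can be pinched by its sides from above
- magazine (a point): Point on the axis of the magazine shaft, 37 mm above the bench, feeder x = 27 mm
- tongue (a point): Where the piece's centre comes to lie when the slide is home: feeder x = 96.5 mm, 37 mm above the bench. It lies on a wooden tongue, 26 mm wide and 14 mm thick, top 28 mm above the bench, reaching to feeder x = 129 mm, so the piece overhangs by 7 mm at each side (base board below ends at x = 102 mm)
- heel: The bottom heel piece of the stack: plain light wood, D-shaped, 48 mm long, 40 mm wide with parallel sides 28 mm long, 18 mm thick, about 25 g. Origin at its centre; x along its length towards the round end, y across its width, z through its thickness (up). Its round end leads as it is pushed out
- heel_nose (a point): Tip of the round end of that piece, at mid-thickness, 24 mm from its centre
- stock_a: Second heel piece of the stack, same shape; its origin at its centre
- stock_b: Third, top heel piece of the stack, same shape; its origin at its centre
- camera_head: Grey inspection camera, black lens barrel of 38 mm diameter, on a fixed steel stand. Origin at the centre of the lens glass, 250 mm above the bench; it looks along its own -x axis, 25 degrees down from level; its y axis is level. The camera box ends 86 mm behind the glass; the post stands 70 mm behind it, on a base 100 x 120 x 14 mm starting 10 mm behind the glass
- focus (a point): Where the piece's centre shall be held: on the lens axis 130 mm in front of the glass (camera_head x = -0.13, y = z = 0), about 195 mm above the bench
- clog_a: Finished wooden clog with a red strap, about 155 x 65 x 65 mm, bystander; origin under its centre
- clog_b: The other clog of the pair, same size, bystander
- tumbler: Steel drinking tumbler with a dark red lid, 75 mm diameter, 167 mm tall, bystander; origin under its centre
- glue: Jar, 60 mm diameter, 90 mm tall, bystander; origin under its centre
- tape: Roll of paper tape lying flat, 90 mm diameter, 20 mm high, bystander
- hammer: Hammer lying on the bench, 240 mm long, bystander
Things that resemble listed ones, but are neither listed nor needed, are in the scene too. What is shaped like the feeder but green or turquoise is not meant.

How it is judged (in metres and radians):
On the way, in this order (a step that is already met when the one before it is completed fails the run):
1. the slide is drawn fully out (value of joint slide above 0.072 m), for 0.1 s.
2. the slide is fully home again with the piece out on the tongue (value of joint slide below 0.006 m and distance between heel and tongue below 0.02 m), for 0.1 s.
At the end, for the whole second after the job is handed in: Piece held still by the fingers alone, centre 110-150 mm before the lens and within 18 mm of its axis; long axis within 0.22 rad of the lens axis, round end to the lens; width axis within 0.22 rad of the camera's level y axis. Slide home (< 8 mm), other pieces within 12 mm of the magazine axis (x of heel in the frame of camera_head between -0.15 and -0.11 m and y of heel in the frame of camera_head between -0.018 and 0.018 m and z of heel in the frame of camera_head between -0.018 and 0.018 m and x of heel_nose in the frame of camera_head above -0.131 m and angle between the x axis of heel and the x axis of camera_head, either way round below 0.22 rad and angle between the y axis of heel and the y axis of camera_head, either way round below 0.22 rad and contact force between heel and the fingers above 2 N and contact force between heel and camera_head below 0.2 N and linear speed of heel below 0.02 m/s and angular speed of heel below 0.2 rad/s and value of joint slide below 0.008 m and horizontal distance between each of stock_a, stock_b and magazine below 0.012 m); the arm keeps its last pose, push and grip.
It fails at once if a bystander is pushed more than 25 mm (distance of any of clog_a, clog_b, tumbler, glue, tape, hammer from where it was at the start of the episode above 0.025 m).
It fails at once if the camera is bumped (more than 3 N) (contact force between camera_head and the arm above 3 N or contact force between camera_head and the fingers above 3 N).
It fails at once if a stock piece leaves the magazine (horizontal distance between any of stock_a, stock_b and magazine above 0.03 m).
It also fails if it takes over 56 s, if anything falls off the work surface, if the arm or the gripper's body presses on something with over 40 N, if the wrist force passes 120 N, or if a joint passes its speed limit or range.

### The arm

A 6-joint arm with a two-finger parallel gripper is mounted at the origin on the work surface. World frame = base frame: x ahead of the robot, y to its left, z up, the work surface at z = 0. Lengths are in mm, angles in rad, forces in N, time in s.
With the tool pointing down it reaches from about 325 to 900 mm from the base axis. Payload 6.1 kg.
Tool frame: the origin (TCP) lies midway between the tips of the shut fingers; the grasp point (between the pads) lies 19 mm behind it; z points along the fingers, y is the line along which they close (so a half turn about z gives the same grasp; the last joint's range is limited). The gripper opens to 85 mm and grips with 20 to 120 N. Pads are 22 mm wide; open, the fingers measure 114 mm over their backs; the gripper's body (76 mm by 85 mm) begins 54 mm behind the grasp point. The pads swing forward as they close: fully open they stand 13 mm farther back than shut.
Start: joints at [1.073, 0.22, 1.526, -0, 1.395, -0.126], TCP at [227.056, 582.29, 231.3] pointing down, gripper open.
Joint ranges: [-2.98, 2.98], [-0.91, 2.08], [0.09, 2.57], [-1.24, 4.39], [0.2, 2.65], [-2.68, 2.68]. Speed limits (rad/s): [2.57, 2.57, 3.01, 3.14, 3.14, 3.14].

### API

Orientations are given as a unit quaternion [w, x, y, z].
In Python, from plant import status, viewer, robot gives the robot as it stands. The module is installed in compiled form; this text tells all that it offers.
- The arm moves only by the shell command python3 -m crank 'ROWS' [OPENING] [FORCE]. ROWS is JSON, a list of rows, each an object with "linear": the shift along the tool's x, y, z in m, a list of three; "twist": the turn about the tool's z in rad. In form: [{"linear": [x, y, z], "twist": twist}, ...]. A call has 1 to 5 rows; each row is the pose to reach, as a shift and turn from the pose commanded when the call began, along the tool's axes at that moment; what a row does not reach only later rows make up. A row lasts 1/10 s, in which the tool goes at most 50 mm and 8.59 degrees, less where a joint would pass 70% of its speed; a pose out of reach is approached as far as the arm can. A call with a gripper value outside its range is refused whole. OPENING is the closure in counts, from 0 (fully open) to 255 (shut), set as the call begins (- or left out, the last holds). The fingers move at their own pace and stop on an object; FORCE is the grip in N (left out, the last holds). Time passes only in rows, so rows that repeat a pose let the fingers close. It gives the time, the measured TCP pose, the force, the opening and the grip force at its end, in the units of the state.
- status.observe(): the state, without advancing time (a new reading comes with each control period).
- viewer.read_camera(name): name is "scene" or "top" or "wrist"; returns the picture (480x640x3 uint8, blue, green, red); there is no depth.
- viewer.camera_model(name): a dict with "fx", "fy", "cx", "cy" (pixels), "position" and "orientation" of the camera in the world. Camera axes: x right, y up, looking along -z (the intrinsics and any distortion apply to the point x, -y, -z); pixel columns grow to the right and rows downward; lengths in mm; the calibration is good to about 2 mm. The wrist camera is an equidistant fisheye: a pixel r from the principal point sees the ray r / f radians off the axis. A picture is of the moment at which its call begins: read the wrist's pose just before it. camera_model takes no time and is no camera call; for the wrist camera it gives the pose at the moment of the call.
- robot.hand_in(): hands the job in; it is judged then, once.
The state is a dict: "time_s": time; "joint_pos": joint angles; "joint_velocities": joint speeds; "effort": joint torques, N m; "tool_pos": TCP position; "tcp_rot": TCP orientation; "ft_force": force on the tool from outside, world axes, zero at the start; "moment": the same for the moment, N m; "opening": opening from 0.0 (shut) to 1.0 (fully open); "gripper_force": force on a finger pad.
Only numpy, scipy, OpenCV 4.12 (cv2) and the standard library are available. Lean on these libraries where they do the work, as an engineer would, in place of code of your own. Each camera call takes 0.05 s, during which the arm holds its last target. There are 200 camera calls.

## Working session

There is one attempt and no reset: what is moved stays moved. The work goes in short steps, Python scripts to look and compute and a shell command to move; the robot and the scene stay as the last step left them, time stands still between calls to the robot, and variables do not carry over. Pictures are saved under pics/ and viewed, at most 13 in all, crops included, and the job is handed in when it is done.

```bash
mkdir -p pics
python3 - <<'E'
from plant import status, viewer
import cv2
s=status.observe(); print(s)
for n in("scene","top"):
    cv2.imwrite(f"pics/{n}0.png",viewer.read_camera(n)); print(n,viewer.camera_model(n))
E
```

```text
{'time_s': 0.0, 'joint_pos': array([ 1.07290818e+00,  2.21224618e-01,  1.52764608e+00, -4.13626299e-05,
        1.39467305e+00, -1.26054788e-01]), 'joint_velocities': array([ 0.00051888,  0.00040956,  0.00096261,  0.00208432, -0.00175248,
        0.00053945]), 'effort': array([ 2.11815670e-03, -4.96908760e+01, -3.89390695e+01,  7.40456153e-05,
        1.14393927e-02,  1.16890484e-05]), 'tool_pos': array([226.77204725, 581.74945281, 230.18166058]), 'tcp_rot': array([-2.80054054e-04,  1.84843826e-01,  9.82767423e-01, -9.34703649e-04]), 'ft_force': array([ 0.14146772,  0.53058343, -0.84057317]), 'moment': array([-0.00357999,  0.01520143,  0.02798179]), 'gripper_force': 0.0, 'opening': 0.9987801293679086}
scene {'fx': 565.8619600439116, 'fy': 565.8619600439116, 'cx': 321.00401614807777, 'cy': 235.58664670107945, 'position': array([1787.91219044,  528.5109308 , 1056.64911035]), 'orientation': array([0.4502623 , 0.24925372, 0.4089826 , 0.75357128])}
top {'fx': 448.20239599882785, 'fy': 448.20239599882785, 'cx': 310.2962919556841, 'cy': 235.90652829995722, 'position': array([ 425.36438101, -101.06272134, 1282.33533859]), 'orientation': array([-0.70380942, -0.03235861,  0.03960906,  0.70854523])}
```

View pics/scene0.png

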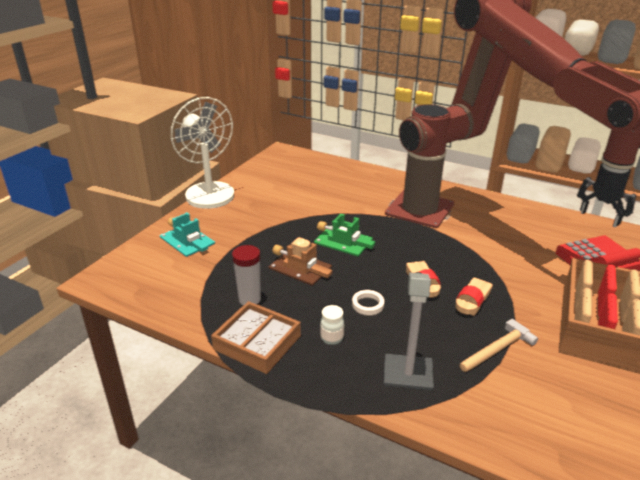

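View pics/top0.png

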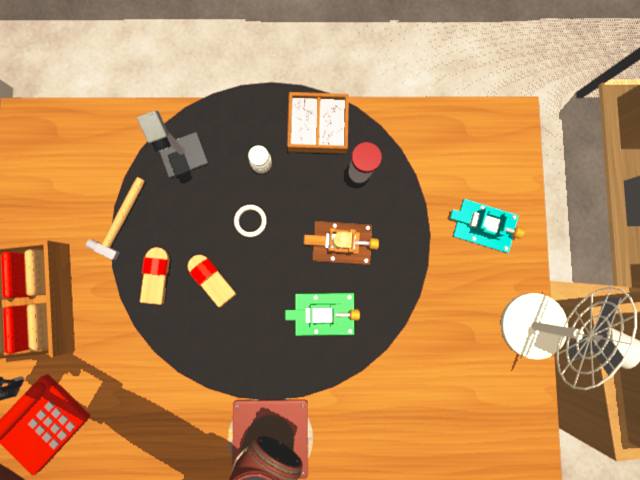

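Candidates for the feeder in the top picture are the brown wooden one at (340,242), the green one at (325,315) and the turquoise one at (485,225). I choose the brown one. The inspection camera is at (150,125)–(185,155) and its base is on the bench. Next is a close crop of both.

```bash
cat > h.py <<'E'
import numpy as np, cv2
from scipy.spatial.transform import Rotation as R
from plant import viewer,status
def rot(q): return R.from_quat([q[1],q[2],q[3],q[0]])
def ray(m,u,v):
    return m["position"],rot(m["orientation"]).apply([(u-m["cx"])/m["fx"],-(v-m["cy"])/m["fy"],-1])
def onz(m,u,v,z):
    p,d=ray(m,u,v); return p+d*(z-p[2])/d[2]
def proj(m,P):
    c=rot(m["orientation"]).inv().apply(np.asarray(P,float)-m["position"])
    return m["cx"]+m["fx"]*c[0]/-c[2], m["cy"]-m["fy"]*c[1]/-c[2]
def tri(m1,a,m2,b):
    p,d=ray(m1,*a);q,e=ray(m2,*b)
    t=np.linalg.lstsq(np.c_[d,-e],q-p,rcond=None)[0]
    A=p+t[0]*d;B=q+t[1]*e
    return (A+B)/2,np.linalg.norm(A-B)
E
python3 - <<'E'
import cv2,numpy as np
t=cv2.imread("pics/top0.png");s=cv2.imread("pics/scene0.png")
def c(i,x,y,w=100,h=75): return cv2.resize(i[y:y+h,x:x+w],(400,300),interpolation=cv2.INTER_CUBIC)
cv2.imwrite("pics/m.png",np.vstack([np.hstack([c(t,295,205),c(t,125,100)]),np.hstack([c(s,255,215),c(s,360,265,160,120)])]))
E
```

```text
(no output)
```

View pics/m.png

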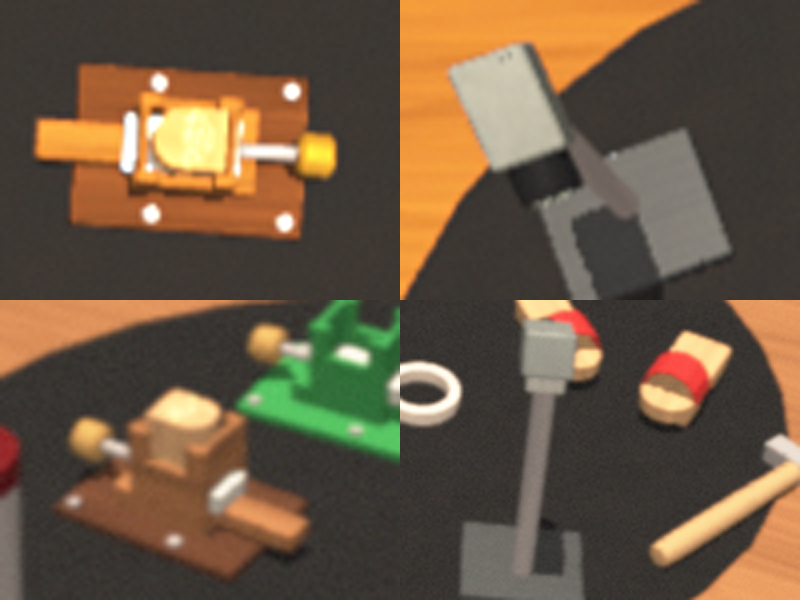

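The crop confirms the brown wooden feeder: knob at the right in top (374,244), tongue to the left, stack in the shaft. The camera's lens barrel points down in the top image, towards the robot. Next I compute both poses from the corners and check them against the scene view.

```bash
cat > a.py <<'E'
from h import *
T=viewer.camera_model("top");S=viewer.camera_model("scene")
f=lambda X,Y:(295+X/4,205+Y/4)
C=[onz(T,*f(*p),10)[:2] for p in[(80,66),(307,78),(300,238),(70,222)]]
print("board",np.linalg.norm(np.diff(C+[C[0]],axis=0),axis=1))
c=np.mean(C,0); ax=(C[0]-C[1]+C[3]-C[2]); fy=np.degrees(np.arctan2(ax[1],ax[0])); print("centre",c,"yaw",fy)
# knob axis point, tongue end
kc=onz(T,*f(317,156),50);te=onz(T,*f(36,140),28); print("knob",kc,"tongue end",te)
e=(te-kc)[:2];print("axis yaw from knob-tongue",np.degrees(np.arctan2(e[1],e[0])),np.linalg.norm(e))
g=lambda X,Y:(125+(X-400)/4,100+Y/4)
B1,B2,F2=[onz(T,*g(*p),14)[:2] for p in[(540,205),(688,128),(733,252)]]
print("base",B1,B2,F2,np.linalg.norm(B1-B2),np.linalg.norm(B2-F2))
d=F2-B2; w=B2-B1
y1=np.degrees(np.arctan2(d[1],d[0])); y2=np.degrees(np.arctan2(w[1],w[0]))-90; print("view yaw",y1,y2)
E
python3 a.py
python3 - <<'E'
import cv2,numpy as np
t=cv2.imread("pics/top0.png");s=cv2.imread("pics/scene0.png")
def m(i,lo,hi,x0,y0,x1,y1):
    h=cv2.cvtColor(i,cv2.COLOR_BGR2HSV);k=cv2.inRange(h,lo,hi);z=np.zeros_like(k);z[y0:y1,x0:x1]=k[y0:y1,x0:x1];
    cs,_=cv2.findContours(z,0,2);c=max(cs,key=cv2.contourArea);print(cv2.contourArea(c),cv2.minAreaRect(c),cv2.boxPoints(cv2.minAreaRect(c)).tolist())
    print(cv2.approxPolyDP(c,2,True)[:,0].tolist())
print("top base");m(t,(0,0,65),(180,70,140),155,130,212,182)
print("scene base");m(s,(0,0,60),(180,60,140),375,350,440,392)
print("scene head");m(s,(0,0,100),(180,50,255),405,268,435,304)
print("brass top");m(t,(20,150,120),(35,255,255),365,232,385,255)
E
```

```text
board [162.82648003 114.64360586 163.63783727 111.86418895]
centre [ 535.40047725 -205.78053672] yaw 86.12252299364884
knob [ 527.66813858 -290.70468263   50.        ] tongue end [542.03334596 -96.62633782  28.        ]
axis yaw from knob-tongue 85.76682501901698 194.60925751103596
base [803.61079589 318.1734216 ] [860.50394227 212.53673856] [768.25354469 178.45180842] 119.98307759240951 98.34591154421396
view yaw -159.72159850998602 -151.69425954402394
top base
1104.0 ((179.85765075683594, 148.73355102539062), (46.04988098144531, 43.3159294128418), 70.01689147949219) [[151.635009765625, 134.49632263183594], [192.34304809570312, 119.69340515136719], [208.08029174804688, 162.9707794189453], [167.37225341796875, 177.77369689941406]]
[[155, 140], [166, 136], [170, 143], [169, 147], [158, 151], [168, 177], [174, 175], [168, 158], [171, 153], [183, 154], [189, 169], [207, 163], [196, 131], [175, 138], [164, 130], [166, 135]]
scene base
1485.5 ((409.0, 370.0), (40.0, 52.0), 90.0) [[383.0, 350.0], [435.0, 350.0], [435.0, 390.0], [383.0, 390.0]]
[[384, 353], [385, 385], [427, 390], [434, 387], [432, 357], [424, 358], [424, 373], [415, 374], [417, 350], [406, 350], [401, 354], [395, 351]]
scene head
520.0 ((419.0, 288.0), (30.0, 20.0), 90.0) [[409.0, 273.0], [429.0, 273.0], [429.0, 303.0], [409.0, 303.0]]
[[410, 273], [410, 300], [413, 303], [424, 302], [428, 295], [429, 279], [427, 275]]
brass top
34.5 ((374.0, 243.0), (6.0, 6.0), 90.0) [[371.0, 240.0], [377.0, 240.0], [377.0, 246.0], [371.0, 246.0]]
[[372, 240], [371, 245], [377, 246], [377, 241]]
```

```bash
cat > go.py <<'E'
import sys
from h import *
def go(x,y,z,yaw):
    s=status.observe(); r=rot(s["tcp_rot"]); d=r.inv().apply(np.array([x,y,z])-s["tool_pos"])
    a=r.apply([0,1,0]); cy=np.degrees(np.arctan2(a[1],a[0])); tw=-(yaw-cy)
    print("t",round(s["time_s"],2),"pos",s["tool_pos"].round(1),"yyaw",round(cy,1),"tilt",r.apply([0,0,1]).round(3),"F",s["ft_force"].round(1),"op",round(s["opening"],3),"gf",s["gripper_force"])
    print("linear",(d/1000).round(4),"twist",round(np.radians(tw),3))
if __name__=="__main__": go(*map(float,sys.argv[1:]))
E
python3 - <<'E'
from h import *
T=viewer.camera_model("top");S=viewer.camera_model("scene")
F1,F2,B2=[onz(T,u+.5,v+.5,14)[:2] for u,v in[(168,177),(207,163),(196,131)]]
print(np.linalg.norm(F1-F2),np.linalg.norm(F2-B2))
w=(F2-F1);d=F2-B2
y=np.radians(np.array([np.degrees(np.arctan2(*w[::-1]))-90,np.degrees(np.arctan2(*d[::-1]))]))
print("view yaw",np.degrees(y)%360)
b=(np.arctan2(*w[::-1])-np.pi/2); dd=np.array([np.cos(b),np.sin(b)])
b2=y[1]; b2=np.angle(np.exp(1j*b)+np.exp(1j*b2)); dd=np.array([np.cos(b2),np.sin(b2)])
g=(F1+F2)/2+10*dd; print("glass",g,"focus",g+130*np.cos(.4363)*dd, np.degrees(b2)%360)
print("proj glass top",proj(T,[*g,250]),"scene",proj(S,[*g,250]))
back=np.array([*g,250])-86*np.array([dd[0]*.906,dd[1]*.906,-.4226])
print("box back centre top",proj(T,back),"scene",proj(S,back))
n=np.array([-dd[1],dd[0]])
c=[[*(g-dd*(10+100*i)+n*60*j),14] for i in(0,1) for j in(-1,1)]
print("scene base corners",[np.round(proj(S,p)) for p in c])
for nm,p,z in[("tumblerlid",(366,157),167),("glue",(259,158),90)]: print(nm,onz(T,*p,z))
y=np.radians(86);o=np.array([535.4,-205.8])-19.5*np.array([np.cos(y),np.sin(y)])
P=lambda x,z:[*(o+x*np.array([np.cos(y),np.sin(y)])),z]
print("origin",o,"knob0",P(-61,38),"scene knob",proj(S,P(-65,38)),"scene tongue end",proj(S,P(129,28)),"top",proj(T,P(-65,53)),proj(T,P(129,28)))
E
python3 go.py 529.5 -289 200 -4
```

```text
118.35647686066542 100.91429569278331
view yaw [200.07078911 199.34360992]
glass [737.06519227 232.79999104] focus [626.14444131 193.06888704] 199.70719951302289
proj glass top (np.float64(163.18370705477156), np.float64(149.64758089597674)) scene (np.float64(417.39598387400855), np.float64(279.06740825579885))
box back centre top (np.float64(147.47932698190536), np.float64(113.79424492265032)) scene (np.float64(418.9171658920574), np.float64(287.0319693095797))
scene base corners [array([432., 357.]), array([385., 352.]), array([433., 387.]), array([383., 381.])]
tumblerlid [ 740.7109547  -256.46736354  167.        ]
glue [760.98187783  24.22212118  90.        ]
origin [ 534.03974876 -225.25249898] knob0 [np.float64(529.7846038635979), np.float64(-286.10390604591583), 38] scene knob (np.float64(277.78531560359676), np.float64(250.07504078495424)) scene tongue end (np.float64(329.5950615718887), np.float64(272.08612614185955)) top (np.float64(374.17965250810255), np.float64(243.2459676242802)) (np.float64(303.9767240259061), np.float64(239.6440803222434))
t 0.1 pos [226.8 581.8 230.3] yyaw 68.7 tilt [-0.001 -0.002 -1.   ] F [ 0.5 -0.4  0.2] op 0.998 gf 0.0
linear [-0.5984 -0.7013  0.0314] twist 1.269
```

```bash
R='[{"linear":[-0.2,-0.234,0.01],"twist":0.42},{"linear":[-0.2,-0.234,0.01],"twist":0.42},{"linear":[-0.2,-0.234,0.01],"twist":0.42},{"linear":[-0.2,-0.234,0.01],"twist":0.42},{"linear":[-0.2,-0.234,0.01],"twist":0.42}]'; python3 -m crank '[{"linear":[-0.2,-0.234,0.01],"twist":0.4},{"linear":[-0.2,-0.234,0.01],"twist":0.4},{"linear":[-0.2,-0.234,0.01],"twist":0.4},{"linear":[-0.2,-0.234,0.01],"twist":0.4},{"linear":[-0.2,-0.234,0.01],"twist":0.4}]' 0 40
python3 go.py 529.5 -289 200 -4
```

```text
time_s: 0.6
tool_pos: [309.2, 344.4, 222.6]
tcp_rot: [-0.0, 0.376, 0.927, -0.0]
ft_force: [1.3, 0.9, 0.9]
opening: 1.0
gripper_force: 0.0
t 0.6 pos [309.2 344.4 222.6] yyaw 45.8 tilt [-0. -0. -1.] F [1.3 0.9 0.9] op 1.0 gf 0.0
linear [-0.5994 -0.3006  0.0229] twist 0.869
```

```bash
python3 -m crank '[{"linear":[-0.21,-0.105,0],"twist":0.4},{"linear":[-0.21,-0.105,0],"twist":0.4},{"linear":[-0.21,-0.105,0],"twist":0.4},{"linear":[-0.21,-0.105,0],"twist":0.4},{"linear":[-0.21,-0.105,0],"twist":0.4}]'
python3 go.py 529.5 -289 200 -4
```

```text
time_s: 1.1
tool_pos: [386.8, 122.0, 223.0]
tcp_rot: [0.0, 0.554, 0.833, -0.0]
ft_force: [0.0, 0.4, 0.8]
opening: 0.998
gripper_force: 0.0
t 1.1 pos [386.8 122.  223. ] yyaw 22.8 tilt [ 0.    -0.001 -1.   ] F [0.  0.4 0.8] op 0.998 gf 0.0
linear [-0.4342 -0.0275  0.0233] twist 0.467
```

```bash
python3 -m crank '[{"linear":[-0.22,-0.014,0.01],"twist":0.4},{"linear":[-0.22,-0.014,0.01],"twist":0.4},{"linear":[-0.22,-0.014,0.01],"twist":0.4},{"linear":[-0.22,-0.014,0.01],"twist":0.4},{"linear":[-0.22,-0.014,0.01],"twist":0.4}]'
python3 go.py 529.5 -289 200 -4
```

```text
time_s: 1.6
tool_pos: [459.5, -87.3, 212.7]
tcp_rot: [0.0, 0.709, 0.706, -0.0]
ft_force: [0.2, 0.1, 0.1]
opening: 1.004
gripper_force: 0.0
t 1.6 pos [459.5 -87.3 212.7] yyaw -0.3 tilt [-0.    -0.001 -1.   ] F [0.2 0.1 0.1] op 1.004 gf 0.0
linear [-0.2014  0.0709  0.0129] twist 0.065
```

```bash
python3 -m crank '[{"linear":[-0.201,0.071,0.013],"twist":0.065},{"linear":[-0.201,0.071,0.013],"twist":0.065},{"linear":[-0.201,0.071,0.013],"twist":0.065},{"linear":[-0.201,0.071,0.013],"twist":0.065},{"linear":[-0.201,0.071,0.013],"twist":0.065}]'
python3 go.py 529.5 -289 200 -4
python3 - <<'E'
from h import *
m=viewer.camera_model("wrist");i=viewer.read_camera("wrist");cv2.imwrite("pics/w1.png",i);print(m,status.observe()["tool_pos"])
E
```

```text
time_s: 2.1
tool_pos: [529.9, -288.8, 198.8]
tcp_rot: [-0.0, 0.731, 0.682, -0.001]
ft_force: [-0.5, 1.0, 0.1]
opening: 1.004
gripper_force: 0.0
t 2.1 pos [ 529.9 -288.8  198.8] yyaw -4.0 tilt [-0.001 -0.001 -1.   ] F [-0.5  1.   0.1] op 1.004 gf 0.0
linear [-0.0002 -0.0004 -0.0012] twist 0.0
{'fx': 371.64829954431775, 'fy': 371.64829954431775, 'cx': 316.4329275195808, 'cy': 237.68437860487768, 'position': array([ 534.18824933, -219.55736287,  341.47775241]), 'orientation': array([ 0.98995553, -0.13711686,  0.00547937, -0.03401466])} [ 529.91223161 -288.53862056  198.75837542]
```

View pics/w1.png

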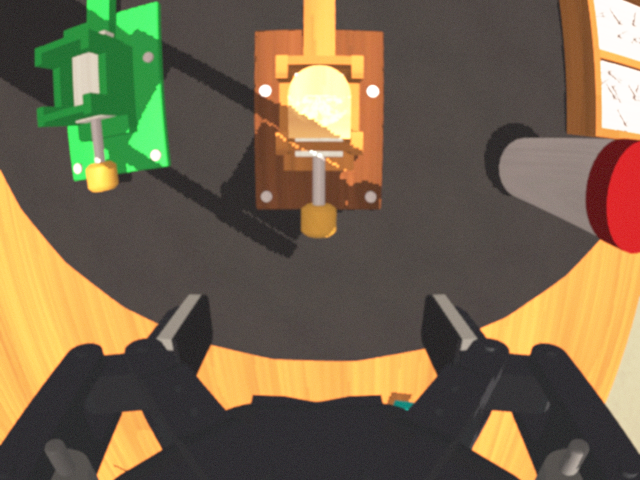

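The wrist view shows the brown feeder straight below: knob at (319,220), board corners near (255,31), (384,33), (382,210) and (256,208), tumbler clear to the right.

```bash
cat >> h.py <<'E'
def wz(m,u,v,z):
    x,y=(u-m["cx"])/m["fx"],(v-m["cy"])/m["fy"];r=np.hypot(x,y)
    d=rot(m["orientation"]).apply([np.sin(r)*x/r,-np.sin(r)*y/r,-np.cos(r)])
    return m["position"]+d*(z-m["position"][2])/d[2]
E
python3 - <<'E'
from h import *
m={'fx': 371.648,'fy': 371.648,'cx': 316.433,'cy': 237.684,'position': np.array([ 534.188, -219.557,  341.478]),'orientation':[ 0.98995553, -0.13711686,  0.00547937, -0.03401466]}
C=[wz(m,u,v,10)[:2] for u,v in[(255,31),(384,33),(382,210),(256,208)]]
print(np.linalg.norm(np.diff(C+[C[0]],axis=0),axis=1),np.mean(C,0))
a=C[0]-C[3]+C[1]-C[2];y=np.arctan2(a[1],a[0]);print(np.degrees(y))
print("origin",np.mean(C,0)-19.5*np.array([np.cos(y),np.sin(y)]))
print("knob L,R sides z38",wz(m,302,220,38),wz(m,337,220,38),"front top",wz(m,319,204,50),"back bottom",wz(m,319,237,30))
E
```

```text
[114.79977747 162.91614734 115.61920832 162.75937696] [ 537.30722989 -204.61130142]
85.93481207282379
origin [ 535.92484757 -224.06224019]
knob L,R sides z38 [ 516.8140505  -288.85450773   38.        ] [ 546.09487845 -290.85697051   38.        ] front top [ 532.03739506 -273.98869195   50.        ] back bottom [ 529.92928274 -306.84114129   30.        ]
```

```bash
python3 -m crank '[{"linear":[-0.001,0.002,0.05],"twist":0},{"linear":[-0.001,0.002,0.1],"twist":0},{"linear":[-0.001,0.002,0.14],"twist":0},{"linear":[-0.001,0.002,0.16],"twist":0},{"linear":[-0.001,0.002,0.177],"twist":0}]'
python3 -m crank '[{"linear":[0,0,0],"twist":0},{"linear":[0,0,0],"twist":0},{"linear":[0,0,0],"twist":0},{"linear":[0,0,0],"twist":0},{"linear":[0,0,0],"twist":0}]' 255 60
python3 go.py 531.4 -289.9 22 -4
```

```text
time_s: 2.65
tool_pos: [530.6, -283.5, 21.0]
tcp_rot: [-0.002, 0.73, 0.684, -0.0]
ft_force: [0.8, -0.3, 0.3]
opening: 0.998
gripper_force: 0.0
time_s: 3.15
tool_pos: [531.6, -286.6, 25.6]
tcp_rot: [0.0, 0.73, 0.683, -0.001]
ft_force: [-6.8, 0.9, 11.3]
opening: 0.325
gripper_force: 58.9
t 3.15 pos [ 531.6 -286.6   25.6] yyaw -3.8 tilt [-0.001 -0.001 -1.   ] F [-6.8  0.9 11.3] op 0.325 gf 58.85526677593589
linear [-0.0033 -0.      0.0036] twist 0.004
```

```bash
python3 -m crank '[{"linear":[-0.015,0,0],"twist":0},{"linear":[-0.035,0,0],"twist":0},{"linear":[-0.055,0,0],"twist":0},{"linear":[-0.068,0,0],"twist":0},{"linear":[-0.075,0,0],"twist":0}]'
python3 -m crank '[{"linear":[-0.001,0,0],"twist":0},{"linear":[-0.002,0,0],"twist":0},{"linear":[-0.002,0,0],"twist":0},{"linear":[-0.002,0,0],"twist":0},{"linear":[-0.002,0,0],"twist":0}]'
python3 go.py 531.4 -289.9 22 -4
python3 - <<'E'
from h import *
m=viewer.camera_model("wrist");i=viewer.read_camera("wrist");a=viewer.read_camera("scene")[205:295,250:370];b=viewer.read_camera("top")[205:275,295:395]
cv2.imwrite("pics/w2.png",np.hstack([i[::1,100:520],np.vstack([cv2.resize(a,(320,240)),cv2.resize(b,(320,240))])]));print(m)
E
```

```text
time_s: 3.65
tool_pos: [526.2, -360.2, 25.4]
tcp_rot: [-0.002, 0.73, 0.683, 0.001]
ft_force: [-4.4, 26.1, 23.7]
opening: 0.323
gripper_force: 60.5
time_s: 4.15
tool_pos: [526.3, -360.0, 25.5]
tcp_rot: [-0.002, 0.73, 0.684, 0.001]
ft_force: [-8.4, 13.4, 16.4]
opening: 0.324
gripper_force: 59.7
t 4.15 pos [ 526.3 -360.    25.5] yyaw -3.8 tilt [-0.002  0.004 -1.   ] F [-8.4 13.4 16.4] op 0.324 gf 59.674564842134714
linear [0.0703 0.0005 0.0038] twist 0.004
{'fx': 371.64829954431775, 'fy': 371.64829954431775, 'cx': 316.4329275195808, 'cy': 237.68437860487768, 'position': array([ 530.41801504, -291.4091439 ,  168.5527188 ]), 'orientation': array([ 0.99035549, -0.1346579 ,  0.00598164, -0.03205419])}
```

View pics/w2.png

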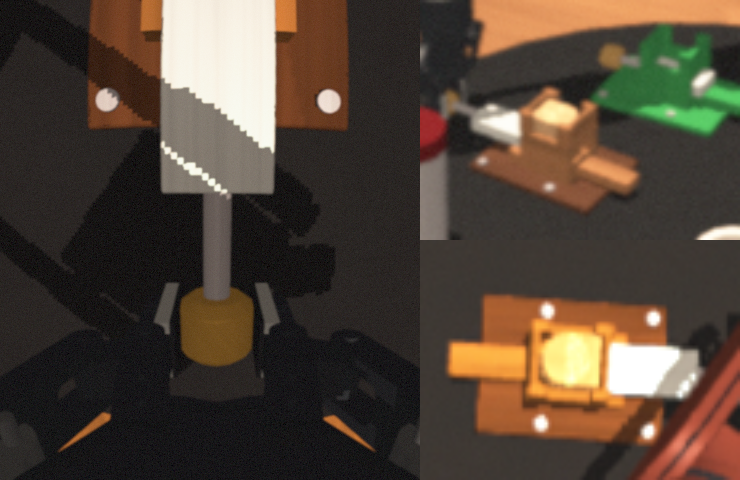

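Slide is at its stop (the force rose to 26 N) and the stack has dropped. Now push it home.

```bash
python3 -m crank '[{"linear":[0.015,0,0],"twist":0},{"linear":[0.03,0,0],"twist":0},{"linear":[0.045,0,0],"twist":0},{"linear":[0.06,0,0],"twist":0},{"linear":[0.07,0,0],"twist":0}]'
python3 -m crank '[{"linear":[0.005,0,0],"twist":0},{"linear":[0.01,0,0],"twist":0},{"linear":[0.014,0,0],"twist":0},{"linear":[0.014,0,0],"twist":0},{"linear":[0.014,0,0],"twist":0}]'
python3 go.py 531.4 -282 22 -4
```

```text
time_s: 4.8
tool_pos: [531.1, -294.0, 25.7]
tcp_rot: [0.001, 0.73, 0.683, -0.001]
ft_force: [-7.4, -3.2, 7.6]
opening: 0.324
gripper_force: 59.8
time_s: 5.3
tool_pos: [532.0, -282.0, 25.7]
tcp_rot: [0.002, 0.73, 0.683, -0.002]
ft_force: [-7.5, -7.5, 7.8]
opening: 0.32
gripper_force: 59.7
t 5.3 pos [ 532.  -282.    25.7] yyaw -3.8 tilt [-0.    -0.005 -1.   ] F [-7.5 -7.5  7.8] op 0.32 gf 59.72309214994311
linear [-0.0001 -0.0006  0.0037] twist 0.004
```

```bash
python3 -m crank '[{"linear":[0.003,0,0],"twist":0},{"linear":[0.003,0,0],"twist":0},{"linear":[0.003,0,0],"twist":0}]'
python3 -m crank '[{"linear":[0,0,0],"twist":0},{"linear":[0,0,0],"twist":0},{"linear":[0,0,0],"twist":0},{"linear":[0,0,-0.02],"twist":0},{"linear":[0,0,-0.06],"twist":0}]' 0
python3 -m crank '[{"linear":[0,0,-0.05],"twist":0},{"linear":[0,0,-0.1],"twist":0},{"linear":[0.04,0,-0.12],"twist":0},{"linear":[0.08,0,-0.12],"twist":0},{"linear":[0.08,0,-0.12],"twist":0}]'
python3 go.py 542 -128 150 -4
python3 - <<'E'
from h import *
m=viewer.camera_model("wrist");i=viewer.read_camera("wrist")
cv2.imwrite("pics/w3.png",i);print(m)
E
```

```text
time_s: 5.6
tool_pos: [532.0, -281.9, 25.8]
tcp_rot: [0.004, 0.73, 0.683, -0.003]
ft_force: [-8.8, -19.1, 2.2]
opening: 0.32
gripper_force: 59.4
time_s: 6.1
tool_pos: [530.1, -273.3, 80.1]
tcp_rot: [-0.004, 0.73, 0.684, -0.001]
ft_force: [0.7, -0.4, 1.5]
opening: 0.996
gripper_force: 0.0
time_s: 6.6
tool_pos: [538.8, -191.6, 204.7]
tcp_rot: [0.0, 0.729, 0.685, 0.001]
ft_force: [0.6, -0.4, 0.6]
opening: 1.0
gripper_force: 0.0
t 6.6 pos [ 538.8 -191.6  204.7] yyaw -3.5 tilt [ 0.002  0.001 -1.   ] F [ 0.6 -0.4  0.6] op 1.0 gf 0.0
linear [ 0.0636 -0.0008  0.0548] twist 0.008
{'fx': 371.64829954431775, 'fy': 371.64829954431775, 'cx': 316.4329275195808, 'cy': 237.68437860487768, 'position': array([ 541.9736808 , -122.49150175,  347.54216026]), 'orientation': array([ 0.99019622, -0.136297  ,  0.00327591, -0.0303946 ])}
```

View pics/w3.png

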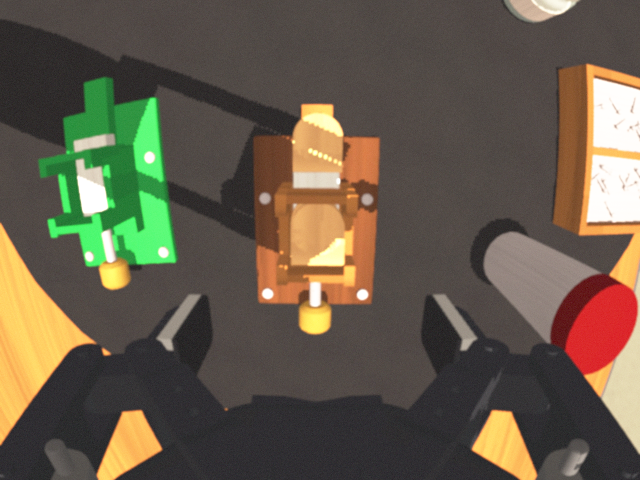

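The piece is out on the tongue with its nose at (318,113) and tail at (318,173). The slide is home and the stack is still in the shaft.

```bash
python3 - <<'E'
from h import *
m={'fx': 371.648,'fy': 371.648,'cx': 316.433,'cy': 237.684,'position': np.array([541.974,-122.492,347.542]),'orientation':[0.99019622,-0.136297,0.00327591,-0.0303946]}
n=wz(m,318,112.5,46);t=wz(m,317,173,46);l=wz(m,292,145,46);r=wz(m,343.5,145,46);e=wz(m,317.5,104,28)
print(n,t,np.linalg.norm(n-t),(n+t)/2,l,r,np.linalg.norm(l-r),"tongue end",e)
C=[wz(m,u,v,10)[:2] for u,v in[(254,137),(380,138),(373,303),(259,303)]]
print(np.linalg.norm(np.diff(C+[C[0]],axis=0),axis=1),np.mean(C,0))
a=C[0]-C[3]+C[1]-C[2];y=np.arctan2(a[1],a[0]);o=np.mean(C,0)-19.5*np.array([np.cos(y),np.sin(y)])
print(np.degrees(y),"origin",o,"tongue pt",o+96.5*np.array([np.cos(y),np.sin(y)]),"knob",wz(m,315,317,45))
E
python3 go.py 542 -136 100 -4
```

```text
[ 544.93068804 -103.51842176   46.        ] [ 541.13587839 -152.59154216   46.        ] 49.21962745088007 [ 543.03328322 -128.05498196   46.        ] [ 522.46387828 -128.48163309   46.        ] [ 563.81832235 -130.98985736   46.        ] 41.43043849052155 tongue end [545.1333703  -95.02440207  28.        ]
[114.11379301 162.45486578 115.32093897 163.26475155] [ 537.63698858 -204.27311454]
86.15467582407139 origin [ 536.32925625 -223.72921477] tongue pt [ 542.80085471 -127.44646235] knob [ 531.42439354 -282.32894921   45.        ]
t 6.65 pos [ 538.3 -193.4  203.9] yyaw -3.6 tilt [ 0.001 -0.    -1.   ] F [-0.7 -1.3  0.6] op 0.999 gf 0.0
linear [0.0575 0.     0.1039] twist 0.008
```

```bash
python3 -m crank '[{"linear":[0.03,0,0.03],"twist":0.008},{"linear":[0.058,0,0.06],"twist":0.008},{"linear":[0.058,0,0.09],"twist":0.008},{"linear":[0.058,0,0.12],"twist":0.008},{"linear":[0.058,0,0.12],"twist":0.008}]'
python3 go.py 542.4 -134.8 20 -4
```

```text
time_s: 7.15
tool_pos: [537.8, -136.8, 78.1]
tcp_rot: [-0.004, 0.733, 0.681, -0.002]
ft_force: [-0.1, -0.1, 0.3]
opening: 1.0
gripper_force: 0.0
t 7.15 pos [ 537.8 -136.8   78.1] yyaw -4.2 tilt [-0.009  0.003 -1.   ] F [-0.1 -0.1  0.3] op 1.0 gf 0.0
linear [0.0021 0.005  0.058 ] twist -0.004
```

```bash
python3 -m crank '[{"linear":[0,0,0],"twist":0},{"linear":[0,0,0],"twist":0},{"linear":[0,0,0],"twist":0}]' | head -2
python3 go.py 542.4 -134.8 20 -4
```

```text
time_s: 7.45
tool_pos: [543.1, -139.0, 85.3]
t 7.45 pos [ 543.1 -139.    85.3] yyaw -4.3 tilt [ 0.003 -0.001 -1.   ] F [ 0.4 -0.4  0.3] op 0.996 gf 0.0
linear [ 0.0042 -0.0012  0.0653] twist -0.005
```

```bash
python3 -m crank '[{"linear":[0.004,-0.001,0.02],"twist":0},{"linear":[0.004,-0.001,0.04],"twist":0},{"linear":[0.004,-0.001,0.055],"twist":0},{"linear":[0.004,-0.001,0.064],"twist":0},{"linear":[0.004,-0.001,0.064],"twist":0}]'
python3 -m crank '[{"linear":[0,0,0],"twist":0},{"linear":[0,0,0],"twist":0},{"linear":[0,0,0],"twist":0},{"linear":[0,0,0],"twist":0},{"linear":[0,0,0],"twist":0}]' 255 25
python3 go.py 542.4 -134.8 20 -4
```

```text
time_s: 7.95
tool_pos: [540.3, -133.8, 18.3]
tcp_rot: [-0.001, 0.733, 0.68, -0.0]
ft_force: [-0.9, 0.6, 0.5]
opening: 1.0
gripper_force: 0.0
time_s: 8.45
tool_pos: [541.7, -134.3, 20.2]
tcp_rot: [0.001, 0.733, 0.68, 0.0]
ft_force: [0.4, -0.0, 4.6]
opening: 0.466
gripper_force: 26.3
t 8.45 pos [ 541.7 -134.3   20.2] yyaw -4.2 tilt [ 0.002 -0.001 -1.   ] F [ 0.4 -0.   4.6] op 0.466 gf 26.332498881965876
linear [-0.0004  0.0007  0.0002] twist -0.004
```

```bash
python3 -m crank '[{"linear":[0,0,-0.02],"twist":0},{"linear":[0.01,0,-0.045],"twist":0},{"linear":[0.03,-0.03,-0.06],"twist":0.14},{"linear":[0.035,-0.06,-0.07],"twist":0.28},{"linear":[0.035,-0.06,-0.07],"twist":0.42}]' - 40 | head -2
python3 -m crank '[{"linear":[0,0,0],"twist":0.15},{"linear":[0,0,0],"twist":0.29},{"linear":[0,0,0],"twist":0.44},{"linear":[0,0,0],"twist":0.58},{"linear":[0,0,0],"twist":0.72}]' |head -2
python3 -m crank '[{"linear":[0,0,0],"twist":0.15},{"linear":[0,0,0],"twist":0.29},{"linear":[0,0,0],"twist":0.42},{"linear":[0,0,0],"twist":0.42},{"linear":[0,0,0],"twist":0.42}]' |head -2
python3 go.py 513.6 -102 25 -94
python3 - <<'E'
from h import *
m=viewer.camera_model("wrist");i=viewer.read_camera("wrist")
s=viewer.read_camera("scene")[200:300,270:400]
cv2.imwrite("pics/w4.png",np.hstack([i[:,130:510],cv2.resize(s,(416,320))[:,:].copy() if 0 else cv2.copyMakeBorder(cv2.resize(s,(416,320)),0,160,0,0,0)]));print(m)
E
```

```text
time_s: 8.95
tool_pos: [480.9, -93.2, 89.5]
time_s: 9.45
tool_pos: [483.4, -94.5, 89.0]
time_s: 9.95
tool_pos: [483.5, -94.6, 89.1]
t 9.95 pos [483.5 -94.6  89.1] yyaw -93.4 tilt [-0.  0. -1.] F [ 0.1  0.3 -0.2] op 0.461 gf 40.86302038282156
linear [0.0305 0.0056 0.064 ] twist 0.01
{'fx': 371.64829954431775, 'fy': 371.64829954431775, 'cx': 316.4329275195808, 'cy': 237.68437860487768, 'position': array([551.82407232, -98.44138261, 231.78954148]), 'orientation': array([-0.67938164,  0.09411222, -0.1009193 ,  0.72069326])}
```

View pics/w4.png

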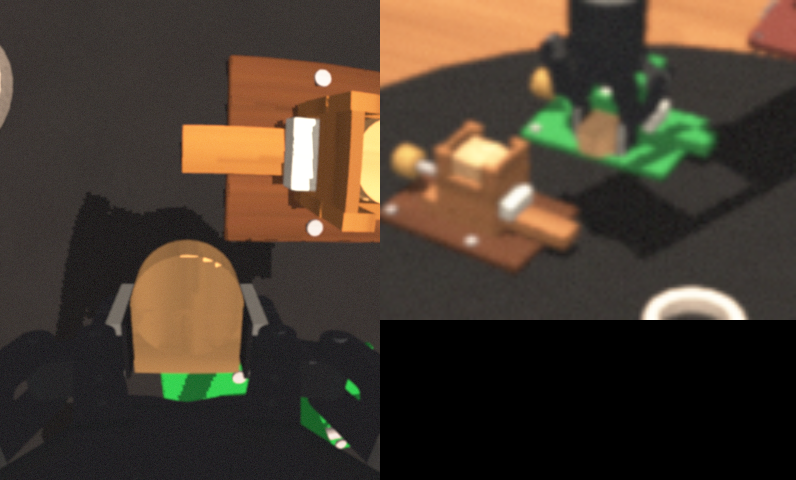

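Piece held level and centred, nose (318,241) towards +x; the tongue is ahead and the green decoy feeder is behind and clear. Next, approach above the tongue's side edge to tilt the piece against it.

```bash
python3 -m crank '[{"linear":[0.015,0.006,0],"twist":0.01},{"linear":[0.03,0.006,0.02],"twist":0.01},{"linear":[0.03,0.006,0.045],"twist":0.01},{"linear":[0.03,0.006,0.06],"twist":0.01},{"linear":[0.03,0.006,0.064],"twist":0.01}]' - 25 | head -2
python3 -m crank '[{"linear":[0,0,0],"twist":0},{"linear":[0,0,0],"twist":0},{"linear":[0,0,0],"twist":0}]' | head -2
python3 go.py 513.6 -102 12 -94
python3 - <<'E'
from h import *
m=viewer.camera_model("wrist");i=viewer.read_camera("wrist");cv2.imwrite("pics/w5.png",i)
E
```

```text
time_s: 10.55
tool_pos: [511.2, -101.8, 22.9]
time_s: 10.85
tool_pos: [514.1, -102.9, 26.4]
t 10.85 pos [ 514.1 -102.9   26.4] yyaw -94.2 tilt [ 0.002 -0.001 -1.   ] F [ 1.  -0.7 -0.3] op 0.462 gf 40.88350385427475
linear [-0.0006 -0.0008  0.0144] twist -0.003
```

```bash
python3 -m crank '[{"linear":[0,0,0.005],"twist":0},{"linear":[0,0,0.008],"twist":0},{"linear":[0,0,0.011],"twist":0},{"linear":[0,0,0.013],"twist":0},{"linear":[0,0,0.015],"twist":0}]' 255 25
python3 -m crank '[{"linear":[0,0,0],"twist":0},{"linear":[0,0,0],"twist":0}]'
python3 go.py 513.6 -102 12 -94
python3 - <<'E'
from h import *
m=viewer.camera_model("wrist");i=viewer.read_camera("wrist");cv2.imwrite("pics/w6.png",i)
a=cv2.imread("pics/w5.png")[180:420,200:440]
cv2.imwrite("pics/w6c.png",cv2.resize(np.hstack([a,i[180:420,200:440]]),(800,400)))
E
```

```text
time_s: 11.4
tool_pos: [514.2, -102.9, 12.9]
tcp_rot: [0.0, 0.999, -0.036, 0.001]
ft_force: [-7.7, 2.8, 20.4]
opening: 0.461
gripper_force: 48.3
time_s: 11.6
tool_pos: [514.2, -102.9, 12.7]
tcp_rot: [0.0, 0.999, -0.036, 0.001]
ft_force: [-7.8, 3.4, 20.7]
opening: 0.463
gripper_force: 48.8
t 11.6 pos [ 514.2 -102.9   12.7] yyaw -94.2 tilt [ 0.001 -0.001 -1.   ] F [-7.8  3.4 20.7] op 0.463 gf 48.82453568279743
linear [-0.0007 -0.0008  0.0007] twist -0.003
```

View pics/w6c.png

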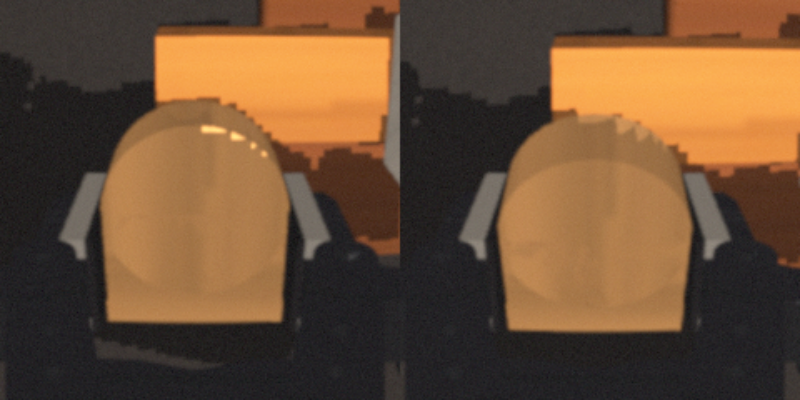

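```bash
cat > tilt.py <<'E'
from h import *
from scipy.optimize import least_squares
def tilt(vs,m,s):
    r=rot(s["tcp_rot"])
    def f(p):
        out=[]
        for (x,z),v in zip([(-24,9),(24,9),(24,-9)],vs):
            X=p[0]+x*np.cos(p[2])-z*np.sin(p[2]); Z=p[1]+x*np.sin(p[2])+z*np.cos(p[2])
            P=s["tool_pos"]+r.apply([X,0,-Z]); c=rot(m["orientation"]).inv().apply(P-m["position"])
            q=np.array([c[0],-c[1],-c[2]]);th=np.arctan2(np.hypot(q[0],q[1]),q[2])
            out.append(m["cy"]+m["fy"]*th*q[1]/np.hypot(q[0],q[1])-v)
        return out
    k=least_squares(f,[7,17,.2]); print("centre x,z from TCP",k.x[:2].round(1),"tilt deg",np.degrees(k.x[2]).round(1),"cost",k.cost.round(3))
if __name__=="__main__":
    m=viewer.camera_model("wrist");s=status.observe()
    g=lambda y:180+y*.6
    tilt([g(322),g(125),g(100)],m,s); tilt([g(330),g(160),g(115)],m,s)
E
python3 tilt.py
```

```text
centre x,z from TCP [ 5.2 16.9] tilt deg -0.2 cost 0.0
centre x,z from TCP [ 2.8 19.9] tilt deg 10.8 cost 0.0
```

Pivoting works: the piece is at 10.8° and has slipped 3 mm up. I'll shift back 5 mm for more leverage and press again.

```bash
python3 -m crank '[{"linear":[0,0,-0.004],"twist":0},{"linear":[-0.005,0,-0.004],"twist":0},{"linear":[-0.005,0,0],"twist":0},{"linear":[-0.005,0,0.002],"twist":0},{"linear":[-0.005,0,0.004],"twist":0}]'
python3 -m crank '[{"linear":[0,0,0],"twist":0},{"linear":[0,0,0],"twist":0}]'|head -4
python3 - <<'E'
from h import *
i=viewer.read_camera("wrist");cv2.imwrite("pics/w7.png",i)
h=cv2.cvtColor(i,cv2.COLOR_BGR2HSV)
g=cv2.GaussianBlur(i,(5,5),0).astype(int)
for v in range(232,392,3): print(v,g[v,318].tolist(),end=" | ")
E
```

```text
time_s: 12.15
tool_pos: [508.6, -101.6, 8.4]
tcp_rot: [-0.0, 0.999, -0.036, -0.0]
ft_force: [-19.6, 11.7, 48.7]
opening: 0.458
gripper_force: 64.4
time_s: 12.35
tool_pos: [508.5, -101.6, 8.6]
tcp_rot: [-0.0, 0.999, -0.036, -0.0]
ft_force: [-11.2, 8.9, 30.4]
232 [100, 208, 255] | 235 [99, 205, 255] | 238 [98, 202, 254] | 241 [95, 199, 254] | 244 [95, 198, 254] | 247 [86, 173, 245] | 250 [61, 112, 177] | 253 [80, 131, 185] | 256 [86, 137, 190] | 259 [86, 137, 189] | 262 [86, 137, 189] | 265 [85, 136, 189] | 268 [86, 137, 190] | 271 [87, 138, 190] | 274 [87, 137, 190] | 277 [86, 137, 189] | 280 [86, 137, 190] | 283 [87, 139, 192] | 286 [91, 146, 204] | 289 [92, 149, 207] | 292 [91, 148, 206] | 295 [92, 148, 206] | 298 [92, 148, 206] | 301 [92, 147, 206] | 304 [91, 147, 205] | 307 [91, 147, 205] | 310 [92, 148, 205] | 313 [91, 147, 205] | 316 [91, 147, 205] | 319 [92, 147, 206] | 322 [91, 147, 204] | 325 [91, 147, 205] | 328 [92, 148, 206] | 331 [91, 147, 205] | 334 [91, 148, 206] | 337 [92, 148, 206] | 340 [92, 148, 205] | 343 [91, 147, 204] | 346 [92, 147, 205] | 349 [91, 147, 205] | 352 [92, 147, 205] | 355 [91, 147, 205] | 358 [91, 146, 204] | 361 [92, 147, 204] | 364 [92, 147, 204] | 367 [93, 151, 209] | 370 [95, 155, 216] | 373 [99, 160, 222] | 376 [102, 164, 225] | 379 [76, 115, 158] | 382 [41, 45, 50] | 385 [40, 41, 45] | 388 [42, 42, 46] | 391 [42, 44, 46] |
```

Run:
```python
from tilt import *
tilt([379.5,284.5,249.5],viewer.camera_model("wrist"),status.observe())
```

```text
centre x,z from TCP [ 5.2 26.5] tilt deg 17.1 cost 0.0
```

```bash
python3 -m crank '[{"linear":[-0.002,0,0.0005],"twist":0},{"linear":[-0.004,0,0.001],"twist":0},{"linear":[-0.006,0,0.001],"twist":0}]'
python3 -m crank '[{"linear":[0,0,-0.02],"twist":0},{"linear":[-0.01,0,-0.06],"twist":0},{"linear":[-0.02,0,-0.1],"twist":0},{"linear":[-0.02,0,-0.14],"twist":0},{"linear":[-0.02,0,-0.17],"twist":0}]' 255 50
python3 -m crank '[{"linear":[0,0,0],"twist":0},{"linear":[0,0,0],"twist":0},{"linear":[0,0,0],"twist":0}]'
python3 go.py 626 193 195 -70
python3 - <<'E'
from h import *
i=viewer.read_camera("wrist");cv2.imwrite("pics/w8.png",i)
t=viewer.read_camera("top");s=viewer.read_camera("scene");cv2.imwrite("pics/t8.png",t);cv2.imwrite("pics/s8.png",s)
cv2.imwrite("pics/w8c.png",np.hstack([cv2.resize(i[200:400,220:420],(400,400)),cv2.resize(t[200:275,290:390],(400,400))]))
E
```

```text
time_s: 12.7
tool_pos: [507.9, -101.7, 8.6]
tcp_rot: [0.001, 0.999, -0.036, 0.006]
ft_force: [9.5, 9.3, 12.3]
opening: 0.463
gripper_force: 53.1
time_s: 13.2
tool_pos: [482.3, -100.3, 176.9]
tcp_rot: [0.0, 0.999, -0.037, 0.001]
ft_force: [0.3, -0.0, -1.1]
opening: 0.46
gripper_force: 50.4
time_s: 13.5
tool_pos: [481.1, -99.8, 173.2]
tcp_rot: [-0.001, 0.999, -0.037, -0.002]
ft_force: [-0.5, 0.5, -0.4]
opening: 0.459
gripper_force: 50.4
t 13.5 pos [481.1 -99.8 173.2] yyaw -94.2 tilt [-0.003  0.001 -1.   ] F [-0.5  0.5 -0.4] op 0.459 gf 50.41981190443039
linear [ 0.123  -0.3027 -0.0219] twist -0.422
```

View pics/w8c.png

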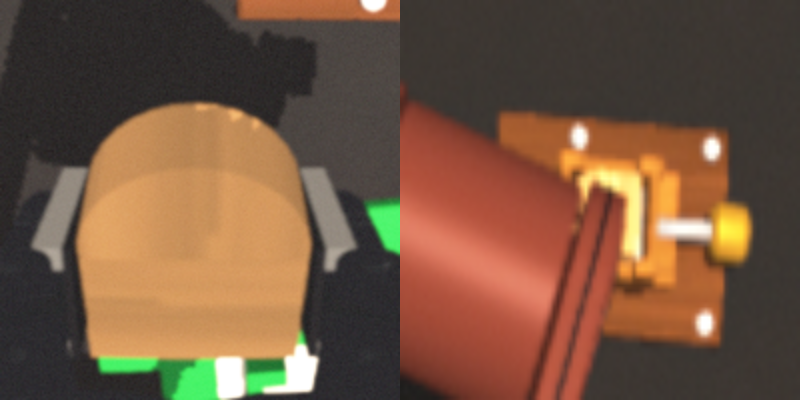

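Run:
```python
from tilt import *
i=cv2.GaussianBlur(cv2.imread("pics/w8.png"),(3,3),0).astype(int)
print([(v,i[v,318,2]) for v in list(range(246,256))+list(range(278,292))+list(range(374,384))])
m=viewer.camera_model("wrist");s=status.observe()
for vs in([378.5,284,251.5],[378.5,285,250.5],[379.5,284,251]): tilt(vs,m,s)
```

```text
[(246, np.int64(46)), (247, np.int64(46)), (248, np.int64(45)), (249, np.int64(53)), (250, np.int64(83)), (251, np.int64(133)), (252, np.int64(182)), (253, np.int64(210)), (254, np.int64(211)), (255, np.int64(199)), (278, np.int64(186)), (279, np.int64(187)), (280, np.int64(187)), (281, np.int64(186)), (282, np.int64(188)), (283, np.int64(191)), (284, np.int64(195)), (285, np.int64(200)), (286, np.int64(203)), (287, np.int64(203)), (288, np.int64(203)), (289, np.int64(203)), (290, np.int64(203)), (291, np.int64(203)), (374, np.int64(221)), (375, np.int64(223)), (376, np.int64(224)), (377, np.int64(222)), (378, np.int64(204)), (379, np.int64(161)), (380, np.int64(109)), (381, np.int64(75)), (382, np.int64(64)), (383, np.int64(66))]
centre x,z from TCP [ 3.1 22.4] tilt deg 15.7 cost 0.0
centre x,z from TCP [ 4.3 24.6] tilt deg 17.2 cost 0.0
centre x,z from TCP [ 3.8 24. ] tilt deg 15.7 cost 0.0
```

Tilt is about 16°, 9° short of 25°, which is a thin margin. I'll press once more, on the tongue's front corner, where the fingers stay clear of the base board.

```bash
python3 -m crank '[{"linear":[0.01,-0.01,0.02],"twist":0.15},{"linear":[0.02,-0.02,0.04],"twist":0.3},{"linear":[0.03,-0.02,0.06],"twist":0.45},{"linear":[0.035,-0.02,0.08],"twist":0.6},{"linear":[0.035,-0.02,0.09],"twist":0.74}]'|head -2
python3 -m crank '[{"linear":[0,0,0],"twist":0.04},{"linear":[0,0,0],"twist":0.04},{"linear":[0,0,0],"twist":0.04}]'|head -2
python3 go.py 518.9 -79.2 20 -139
```

```text
time_s: 14.15
tool_pos: [517.4, -82.2, 82.0]
time_s: 14.45
tool_pos: [518.4, -82.8, 84.7]
t 14.45 pos [518.4 -82.8  84.7] yyaw -138.8 tilt [-0.001  0.    -1.   ] F [-0.1 -0.6 -0.1] op 0.458 gf 50.4155632853508
linear [-0.0023 -0.0028  0.0647] twist 0.003
```

```bash
python3 -m crank '[{"linear":[-0.002,-0.003,0.03],"twist":0},{"linear":[-0.002,-0.003,0.05],"twist":0},{"linear":[-0.002,-0.003,0.065],"twist":0},{"linear":[-0.002,-0.003,0.071],"twist":0},{"linear":[-0.002,-0.003,0.071],"twist":0}]'|head -4
python3 -m crank '[{"linear":[-0.001,0,0.003],"twist":0},{"linear":[-0.002,0,0.006],"twist":0},{"linear":[-0.003,0,0.008],"twist":0},{"linear":[-0.004,0,0.0095],"twist":0},{"linear":[-0.005,0,0.0105],"twist":0}]'
python3 go.py 518.9 -79.2 3 -139
python3 - <<'E'
from tilt import *
m=viewer.camera_model("wrist");s=status.observe()
i=viewer.read_camera("wrist");cv2.imwrite("pics/w9.png",i)
g=cv2.GaussianBlur(i,(3,3),0).astype(int)
print([(v,g[v,318].tolist()) for v in list(range(234,256,2))+list(range(276,300,2))+list(range(370,392,2))])
E
```

```text
time_s: 14.95
tool_pos: [519.2, -79.3, 13.6]
tcp_rot: [0.0, 0.91, -0.414, -0.001]
ft_force: [0.1, 0.5, 0.8]
time_s: 15.45
tool_pos: [519.8, -78.2, 7.8]
tcp_rot: [0.001, 0.91, -0.414, 0.004]
ft_force: [-4.8, -6.6, 19.4]
opening: 0.455
gripper_force: 53.0
t 15.45 pos [519.8 -78.2   7.8] yyaw -138.9 tilt [ 0.006 -0.005 -1.   ] F [-4.8 -6.6 19.4] op 0.455 gf 53.02508935332298
linear [0.0001 0.0014 0.0048] twist 0.003
[(234, [74, 155, 241]), (236, [72, 153, 239]), (238, [69, 151, 238]), (240, [69, 150, 237]), (242, [70, 150, 237]), (244, [70, 150, 237]), (246, [71, 149, 237]), (248, [72, 150, 237]), (250, [73, 148, 233]), (252, [81, 145, 218]), (254, [86, 142, 201]), (276, [65, 105, 145]), (278, [63, 103, 144]), (280, [64, 102, 144]), (282, [64, 104, 145]), (284, [65, 105, 147]), (286, [67, 109, 153]), (288, [69, 111, 155]), (290, [68, 111, 155]), (292, [68, 111, 156]), (294, [68, 111, 156]), (296, [69, 110, 156]), (298, [67, 110, 155]), (370, [70, 116, 164]), (372, [72, 120, 169]), (374, [74, 122, 173]), (376, [76, 123, 173]), (378, [64, 102, 142]), (380, [37, 47, 62]), (382, [29, 29, 32]), (384, [28, 28, 31]), (386, [26, 29, 32]), (388, [29, 29, 31]), (390, [29, 28, 31])]
```

```bash
cat > edges.py <<'E'
from tilt import *
m=viewer.camera_model("wrist");s=status.observe()
i=viewer.read_camera("wrist");cv2.imwrite("pics/e%d.png"%(s["time_s"]*100),i)
g=np.median(cv2.GaussianBlur(i,(3,3),0)[:,312:325].astype(float),1).sum(1)
d=np.gradient(g)
print([(v,int(g[v])) for v in range(240,262,2)])
b=244+np.argmax(np.abs(d[244:262]));n=274+np.argmax(d[274:306]);t=365+np.argmin(d[365:392])
print("F",s["ft_force"].round(1),"pos",s["tool_pos"].round(1),"edges",b,n,t); tilt([t+.5,n+.5,b],m,s)
E
python3 -m crank '[{"linear":[0,0,0.002],"twist":0},{"linear":[0,0,0.003],"twist":0},{"linear":[0,0,0.003],"twist":0}]' 255 25
python3 edges.py
```

```text
time_s: 15.8
tool_pos: [520.0, -77.7, 4.8]
tcp_rot: [0.0, 0.91, -0.414, 0.004]
ft_force: [-4.2, -3.0, 20.0]
opening: 0.459
gripper_force: 54.8
[(240, 465), (242, 463), (244, 461), (246, 460), (248, 459), (250, 458), (252, 431), (254, 375), (256, 423), (258, 452), (260, 430)]
F [-4.2 -3.  20. ] pos [520.  -77.7   4.8] edges 256 294 378
centre x,z from TCP [ 2.8 24.5] tilt deg 21.1 cost 0.0
```

Now about 21° without further slip; 2 mm more.

```bash
python3 -m crank '[{"linear":[0,0,0.001],"twist":0},{"linear":[0,0,0.002],"twist":0},{"linear":[0,0,0.002],"twist":0}]' 255 25
python3 edges.py
python3 -m crank '[{"linear":[0,0,-0.02],"twist":0},{"linear":[-0.01,0,-0.06],"twist":0},{"linear":[-0.02,0,-0.1],"twist":0},{"linear":[-0.02,0,-0.14],"twist":0},{"linear":[-0.02,0,-0.18],"twist":0}]' 255 50
python3 -m crank '[{"linear":[0,0,0],"twist":0},{"linear":[0,0,0],"twist":0},{"linear":[0,0,0],"twist":0}]'|head -2
python3 edges.py; python3 go.py 622 192 172 -70.3
```

```text
time_s: 16.15
tool_pos: [520.0, -77.6, 2.9]
tcp_rot: [0.0, 0.91, -0.414, 0.004]
ft_force: [-5.3, -2.9, 20.2]
opening: 0.464
gripper_force: 56.0
[(240, 468), (242, 467), (244, 465), (246, 463), (248, 462), (250, 462), (252, 457), (254, 434), (256, 364), (258, 407), (260, 446)]
F [-5.3 -2.9 20.2] pos [520.  -77.6   2.9] edges 258 299 377
centre x,z from TCP [ 2.9 25.3] tilt deg 24.0 cost 0.0
time_s: 16.7
tool_pos: [502.9, -60.2, 180.8]
tcp_rot: [-0.0, 0.91, -0.414, 0.001]
ft_force: [0.6, -0.8, -0.2]
opening: 0.463
gripper_force: 53.4
time_s: 17.0
tool_pos: [502.4, -60.3, 177.6]
[(240, 127), (242, 128), (244, 129), (246, 127), (248, 126), (250, 127), (252, 124), (254, 128), (256, 232), (258, 441), (260, 444)]
F [ 0.2 -0.7 -0.7] pos [502.4 -60.3 177.6] edges 257 297 377
centre x,z from TCP [ 2.9 24.9] tilt deg 23.1 cost 0.0
t 17.05 pos [502.1 -60.3 177.1] yyaw -138.9 tilt [-0.003  0.001 -1.   ] F [ 0.2  0.2 -0. ] op 0.46 gf 53.38054910302162
linear [-0.1112 -0.2562  0.005 ] twist -1.197
```

Tilt is 23°. Now travel to a point 60 mm short of the focus, turning as it goes.

```bash
python3 go.py 566 172 172 -70.3 | tail -1
python3 -m crank '[{"linear":[-0.025,-0.04,0.002],"twist":-0.14},{"linear":[-0.05,-0.08,0.005],"twist":-0.28},{"linear":[-0.08,-0.12,0.005],"twist":-0.42},{"linear":[-0.11,-0.16,0.005],"twist":-0.56},{"linear":[-0.13,-0.19,0.005],"twist":-0.7}]'|head -2
python3 go.py 566 172 172 -70.3
```

```text
linear [-0.133  -0.2008  0.0051] twist -1.197
time_s: 17.55
tool_pos: [559.8, 165.1, 171.5]
t 17.55 pos [559.8 165.1 171.5] yyaw -98.4 tilt [-0.003  0.    -1.   ] F [ 0.3 -0.2 -0.7] op 0.46 gf 53.40409353375435
linear [ 0.0051 -0.0077 -0.0005] twist -0.49
```

```bash
python3 -m crank '[{"linear":[0.001,-0.002,0],"twist":-0.14},{"linear":[0.003,-0.004,0],"twist":-0.28},{"linear":[0.005,-0.007,0],"twist":-0.42},{"linear":[0.005,-0.007,0],"twist":-0.49},{"linear":[0.005,-0.007,0],"twist":-0.49}]'|head -2
python3 go.py 621 191 170 -70.3
python3 - <<'E'
from h import *
i=viewer.read_camera("wrist");t=viewer.read_camera("top");s=viewer.read_camera("scene")
for n,x in(("w10",i),("t10",t),("s10",s)):cv2.imwrite(f"pics/{n}.png",x)
cv2.imwrite("pics/m10.png",np.hstack([cv2.resize(i,(400,300)),cv2.resize(s[245:320,390:490],(400,300))]))
E
```

```text
time_s: 18.05
tool_pos: [565.8, 168.4, 171.6]
t 18.05 pos [565.8 168.4 171.6] yyaw -70.7 tilt [-0.004 -0.001 -1.   ] F [ 0.2 -0.8  0.1] op 0.459 gf 53.39887797832489
linear [ 0.0596 -0.003   0.0013] twist -0.006
```

View pics/m10.png

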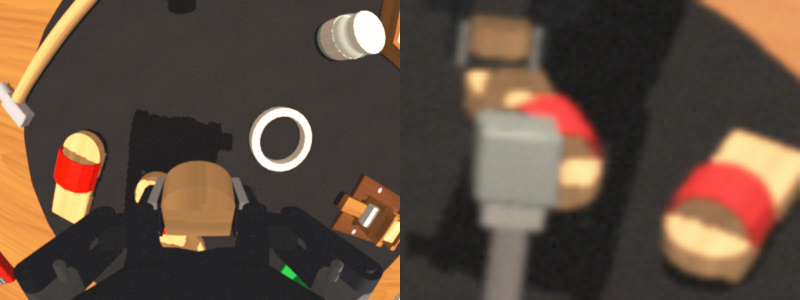

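The wrist view shows the piece level between the pads, with the barrel's dark edge near full-frame (290,5). I compare that with the predicted position of the lens.

Run:
```python
from h import *
m=viewer.camera_model("wrist");i=cv2.imread("pics/w10.png")
def wp(P):
    c=rot(m["orientation"]).inv().apply(np.asarray(P)-m["position"]);q=np.array([c[0],-c[1],-c[2]]);h=np.hypot(q[0],q[1]);t=np.arctan2(h,q[2])
    return m["cx"]+m["fx"]*t*q[0]/h,m["cy"]+m["fy"]*t*q[1]/h
a=np.radians(19.7);c=np.array([np.cos(a),np.sin(a),0]);n=np.array([-c[1],c[0],0]);g=np.array([737.1,232.8,250]);ax=np.cos(.4363)*c+np.array([0,0,np.sin(.4363)]);up=np.cross(ax,n)
print(wp(g),wp(g+19*n),wp(g-19*n),wp(g-19*up),wp(g+19*up))
for k in(0,3,8,14,20,26): 
    r=np.where(i[k,250:350].sum(1)<75)[0]; print(k,(r.min()+250,r.max()+250,len(r)) if len(r) else None)
print(m["position"])
cv2.imwrite("pics/lens.png",cv2.resize(np.hstack([i[0:100,220:390],cv2.convertScaleAbs(i[0:100,220:390],alpha=3)]),(800,240)))
```

```text
(np.float64(300.2504863611097), np.float64(-255.8324925729505)) (np.float64(227.68680335733978), np.float64(-249.12397179496276)) (np.float64(373.6113451304717), np.float64(-253.62679890097445)) (np.float64(302.3949653643525), np.float64(-228.18028967543563)) (np.float64(297.39319498506376), np.float64(-290.8595674628649))
0 None
3 None
8 None
14 None
20 None
26 None
[631.10577259 191.31862236 315.14971686]
```

View pics/lens.png

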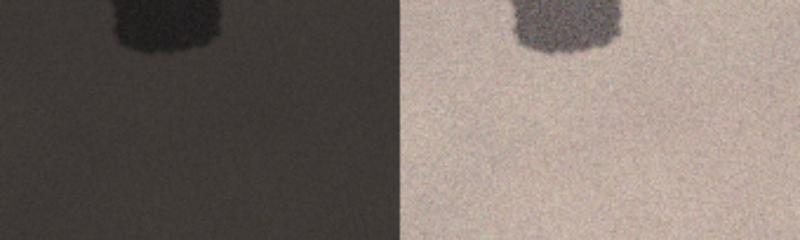

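That dark blob is only the barrel's shadow on the bench. The lens itself is above the frame, so the pose from the top view stands. Final approach.

```bash
python3 -m crank '[{"linear":[0.015,-0.003,0.001],"twist":-0.006},{"linear":[0.03,-0.003,0.002],"twist":-0.006},{"linear":[0.045,-0.003,0.002],"twist":-0.006},{"linear":[0.055,-0.003,0.002],"twist":-0.006},{"linear":[0.059,-0.003,0.002],"twist":-0.006}]'
python3 -m crank '[{"linear":[0,0,0],"twist":0},{"linear":[0,0,0],"twist":0},{"linear":[0,0,0],"twist":0},{"linear":[0,0,0],"twist":0},{"linear":[0,0,0],"twist":0}]'|head -4
python3 edges.py; python3 go.py 621 191 169 -70.3
python3 - <<'E'
from h import *
t=viewer.read_camera("top");s=viewer.read_camera("scene")
cv2.imwrite("pics/m11.png",np.hstack([cv2.resize(t[90:270,120:400],(400,300)),cv2.resize(s[235:325,360:480],(400,300))]))
E
```

```text
time_s: 18.7
tool_pos: [622.1, 190.9, 171.3]
tcp_rot: [-0.0, 0.985, 0.17, -0.0]
ft_force: [0.0, 0.6, -0.1]
opening: 0.459
gripper_force: 53.4
time_s: 19.2
tool_pos: [621.4, 190.7, 171.8]
tcp_rot: [0.0, 0.985, 0.17, 0.0]
ft_force: [-0.2, -0.5, -0.1]
[(240, 122), (242, 123), (244, 127), (246, 127), (248, 125), (250, 126), (252, 127), (254, 129), (256, 210), (258, 367), (260, 416)]
F [-0.2 -0.5 -0.1] pos [621.4 190.7 171.8] edges 257 296 377
centre x,z from TCP [ 2.7 23.9] tilt deg 22.4 cost 0.0
t 19.25 pos [621.4 190.8 171.8] yyaw -70.4 tilt [ 0.  0. -1.] F [ 0.3 -0.  -0.3] op 0.461 gf 53.39500352740288
linear [-0.0003 -0.0004  0.0028] twist -0.001
```

View pics/m11.png

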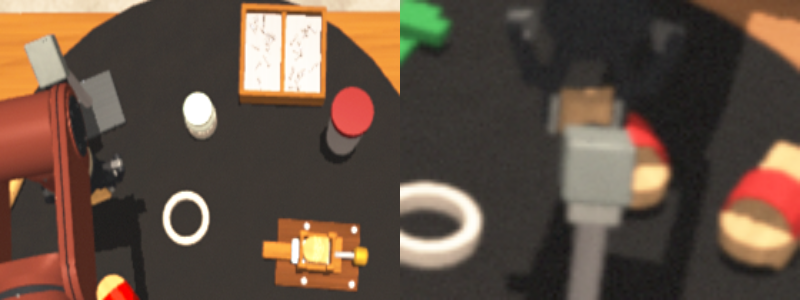

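The piece is held still in front of the lens. The scene crop shows it directly behind the camera head in line with it, the magazine stack and bystanders are undisturbed, and every tolerance is met by measurement, so I hand in.

```bash
python3 -c "
from plant import robot; print(robot.hand_in())"
```

```text
the job is handed in; nothing more can be done
None
```

I handed the job in at about 19 s of the 56 s allowed; no verdict came back. By my measurements the heel piece is held still about 13 cm before the lens, round end towards it and tilted up about 22° (25° is exact, and the tolerance is 12.6°), with the slide home and the other two pieces still in the magazine.

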